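Seat the rocking burner cap

TASK

One of the three burner caps on the gas hob was not put back properly after cleaning. With a fingertip press gently down near the edge of the caps, at several places round each, until you find the one that rocks under your fingertip; then nudge that cap sideways with the fingertips until it drops into its burner and lies flat. Do not lift any cap, leave the good caps seated and leave the other things where they stand.

Things in the scene. Friction and masses are not known exactly. Their poses are not given: they have to be found in the camera images.
- hob: fixed black glass hob, 240 mm (x) by 520 mm (y), glass 8 mm above the worktop; origin: centre of its underside, x pointing away from the robot. Burners in a row at x=+22 mm, y=+165, 0, -165 mm; three 25 mm tall control knobs along the near edge at x=-93 mm; thin ignition pins beside the burners end below their rims; pads for pan supports are marks only.
- burner_a: fixed round gas burner on the hob: steel foot 96 mm across, silver slotted crown 72 mm across. Origin: centre of the foot on the glass, z up; yaw means nothing. The crown's flat rim is 26 mm above the origin; in it an open round mouth 54 mm across, 6 mm deep, takes the cap's plug. Any of the three burners may have the badly seated cap.
- cap_a: loose round flat black burner cap, 76 mm across, 6 mm thick, about 0.2 kg, for burner_a. Origin on its axis in the plane of the flange's underside, z up; flat top at z=+6 mm; below, a plug 50 mm across reaches z=-3 mm. Seated: level, origin 26 mm above the burner's origin, 2 mm side play. The three caps look alike; one of them is off its seat.
- burner_b: fixed gas burner like burner_a, same size and origin (rim 26 mm above it). Which burner stands left, middle or right varies.
- cap_b: cap like cap_a, same size and origin, for burner_b. A cap off its seat (any of the three): its plug rides on the rim, origin about 7 mm off the burner's axis and 2 to 3 mm too high; it leans about 4 degrees, high on the side it is shifted to. Pressed (1 N or more) near the high edge it tips level, let go it tips back; pressed on the low side it stays.
- burner_c: fixed gas burner like burner_a, same size and origin (rim 26 mm above it). Burner and hob are rigid: come down on a cap slowly (10 mm/s or less over the last 5 mm), or the force shoots up before the arm can stop.
- cap_c: cap like cap_a, same size and origin, for burner_c. Pressing alone does not seat a cap that is off: its high edge must be pushed sideways (1 to 3 N) towards the burner's axis; centred within 2 mm, the plug drops into the mouth. A seated cap does not move when pressed near its edge.
- salt_shaker: glass salt shaker with a grey top, 44 mm across, 90 mm tall, loose, standing behind the hob; origin under its centre. A bystander.
- tumbler: clear glass tumbler, 81 mm across, 92 mm tall, loose, behind the hob to the left; origin under its centre. A bystander.
- matchbox: yellow matchbox, 36x53x15 mm, loose, lying beside the hob's right front; origin under its centre. A bystander.
- pan_supports: the three square black cast-iron pan supports of the hob, 150 mm wide, taken off and stacked 85 mm tall on the worktop to the right; fixed; origin under the stack's centre.
Not all that is in view belongs to the job. What is shaped like the cap_b but purple or red is not meant. Leave any orange look-alike of the cap_a alone.

How it is judged:
By the outcome, as a careful person would: the job done as asked, in the order asked, and still so for the second after the job is handed in, with the robot touching nothing.
It also fails if it takes over 72 s, if anything falls off the work surface, if the arm or the gripper's body presses on something with over 40 N, if the wrist force passes 120 N, or if a joint passes its speed limit or range.

ROBOT

A 6-joint arm with a two-finger parallel gripper is mounted at the origin on a cart in front of the work surface, level with it; the furniture and walls round the work are solid. World frame = base frame: x ahead of the robot, y to its left, z up, the work surface at z = 0. Lengths are in m, angles in rad, forces in N, time in s.
With the tool pointing down it reaches from about 0.275 to 0.75 m from the base axis. Payload 10.2 kg.
Tool frame: the origin (TCP) lies between the finger pads; the fingertips stand 8 mm ahead of it and the grasp point (between the pads) lies 11 mm behind it (env.tcp_to_tips is the distance from the TCP to the fingertips, in m); z points along the fingers, y is the line along which they close (so a half turn about z gives the same grasp; the last joint's range is limited). The gripper opens to 88 mm and grips with 3 to 60 N. Pads are 18 mm wide; open, the fingers measure 123 mm over their backs; the gripper's body (75 mm by 187 mm) begins 45 mm behind the grasp point.
Start: joints at [-0.223, 0.313, 1.498, -0, 1.331, -0.223], TCP at [0.525, -0, 0.247] pointing down, gripper open.
Joint ranges: [-2.94, 2.94], [-0.97, 2.17], [0.19, 2.56], [-1.23, 4.37], [0.02, 3.11], [-2.88, 2.88]. Speed limits (rad/s): [2.39, 2.39, 3.01, 3.14, 3.14, 3.14].

INTERFACE

Orientations are given as a unit quaternion [w, x, y, z].
In Python, from plant import env, camera gives the robot as it stands.
- The arm moves only by the tool carry_out, never from a script. Its argument "motion" is one flat list of numbers, 7 for each row, row after row: the shift along the tool's x, y, z in units of 0.3 m (1.0 is 0.3 m), then the turn, a rotation vector about the tool's x, y, z in units of 60 degrees (1.0 is 60 degrees), then the opening, from 0 (shut) to 1 (fully open). In form: [x, y, z, wx, wy, wz, fingers, x, y, z, wx, wy, wz, fingers, ...]. A call has 1 to 20 rows; each row is the pose to reach, as a shift and turn from the pose commanded when the call began, along the tool's axes at that moment; what a row does not reach only later rows make up. A row lasts 1/10 s, in which the tool goes at most 50 mm and 8.59 degrees, less where a joint would pass 70% of its speed; a pose out of reach is approached as far as the arm can. A call with a number of a shift or a turn outside -1 to 1 is refused whole. A call with a gripper value outside its range is refused whole. The fingers move at their own pace and stop on an object; "grip_force" is the grip in N (left out, the last holds). Time passes only in rows, so rows that repeat a pose let the fingers close. It gives the time, the measured TCP pose, the force, the opening and the grip force at its end, in the units of the state.
- env.observe(): the state, without advancing time (a new reading comes with each control period).
- camera(name): name is "scene" or "side" or "wrist"; returns a dict with "pixels" (384x512x3 uint8, red, green, blue), "camera_matrix" (3x3 intrinsics, pixels), "k1" (the pictures are not rectified: a ray, as slopes to the right and down, at radius r is drawn at 1 + k1 r^2 times it, then the intrinsics apply), "rvec" (rotation vector, rad) and "tvec" (3), from world to camera coordinates, as OpenCV has them; the wrist camera has in their place "tool_from_camera" (4x4, takes a point from camera to tool coordinates, whose origin is the TCP and whose axes are the flange's). Camera axes: x right, y down, z forward; pixel columns grow to the right and rows downward; lengths in m; the calibration is good to about 2 mm. A picture is of the moment at which its call begins: read the wrist's pose just before it. There is no depth.
- env.sign_off(): hands the job in; it is judged then, once.
The state is a dict: "time": time; "joints": joint angles; "dq": joint speeds; "tau": joint torques, N m; "ee_pos": TCP position; "orientation": TCP orientation; "wrist_force": force on the tool from outside, world axes, zero at the start; "moment": the same for the moment, N m; "gripper_width": opening from 0.0 (shut) to 1.0 (fully open); "grip_force": force on a finger pad.
Only numpy, scipy, OpenCV 4.12 (cv2) and the standard library are available. Lean on these libraries where they do the work, as an engineer would, in place of code of your own. Each camera call takes 0.05 s, during which the arm holds its last target. There are 200 camera calls.

## Working session

There is one attempt and no reset: what is moved stays moved. The work goes in short steps, Python scripts to look and compute and a tool call to move; the robot and the scene stay as the last step left them, time stands still between calls to the robot, and variables do not carry over. Pictures are saved under pics/ and viewed, at most 10 in all, crops included, and the job is handed in when it is done.

Besides the shell and the picture viewer there is one more tool, called after "Emit:" as a command line: name --argument value ..., lists and objects as JSON in quotes. carry_out: Moves the arm, as the interface text tells. Shifts and turns lie within -1 to 1; 1 stands for 0.3 m of shift or 60 degrees of turn. Its arguments: {"type":"object","properties":{"motion":{"type":"array","items":{"type":"number","minimum":-1,"maximum":1}},"grip_force":{"type":"number"}},"required":["motion"]}

```bash
ls; mkdir -p pics
python3 - <<'E'
from plant import env, camera
import cv2,numpy as np,pickle
o=env.observe();print(o)
d={}
for n in("scene","side","wrist"):
    c=camera(n);d[n]=c;cv2.imwrite(f"pics/{n}0.png",cv2.cvtColor(c["pixels"],cv2.COLOR_RGB2BGR))
    print({k:v for k,v in c.items() if k!="pixels"})
pickle.dump((o,d),open("d0.pkl","wb"))
E
```

```text
pics
{'time': 0.0, 'joints': array([-2.23399402e-01,  3.13430773e-01,  1.49839644e+00, -3.32032940e-05,
        1.33101000e+00, -2.23392957e-01]), 'dq': array([ 2.25192448e-03,  7.27602161e-04, -4.66880390e-05,  3.08087657e-05,
       -1.16858788e-04,  1.22944833e-03]), 'tau': array([-1.80187753e-04, -4.02218950e+01, -2.52264959e+01,  6.94810320e-02,
        3.53677373e-02, -8.52248218e-05]), 'ee_pos': array([5.24772371e-01, 3.19296712e-05, 2.46186202e-01]), 'orientation': array([-5.17975206e-04,  7.07106128e-01,  7.07107161e-01, -3.45245765e-04]), 'wrist_force': array([-0.2462281 ,  0.87293482, -0.51782222]), 'moment': array([-0.02519519,  0.02713912,  0.01048615]), 'grip_force': 0.0, 'gripper_width': 1.001961615605896}
{'camera_matrix': array([[412.73219608,   0.        , 250.6198083 ],
       [  0.        , 412.73219608, 191.48676789],
       [  0.        ,   0.        ,   1.        ]]), 'k1': -0.029440558432287295, 'rvec': array([ 1.99445733, -0.905712  ,  0.47526338]), 'tvec': array([-0.46517397,  0.23917188,  1.08151251])}
{'camera_matrix': array([[403.68959409,   0.        , 255.00031409],
       [  0.        , 403.68959409, 186.5792283 ],
       [  0.        ,   0.        ,   1.        ]]), 'k1': -0.10646843166003786, 'rvec': array([ 0.52487365, -2.61954111,  1.24732258]), 'tvec': array([0.4785021 , 0.2426217 , 1.15679635])}
{'camera_matrix': array([[337.71786912,   0.        , 255.49526304],
       [  0.        , 337.71786912, 185.80612702],
       [  0.        ,   0.        ,   1.        ]]), 'k1': -0.02323526664389815, 'tool_from_camera': array([[ 2.09660321e-04, -9.65880550e-01, -2.58987873e-01,
         6.55461173e-02],
       [ 9.99999978e-01,  1.97636688e-04,  7.24624006e-05,
         4.34516659e-04],
       [-1.88045180e-05, -2.58987882e-01,  9.65880570e-01,
        -1.36637746e-01],
       [ 0.00000000e+00,  0.00000000e+00,  0.00000000e+00,
         1.00000000e+00]])}
```

View pics/scene0.png

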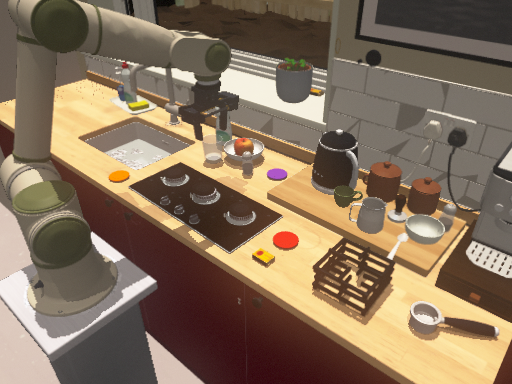

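View pics/side0.png

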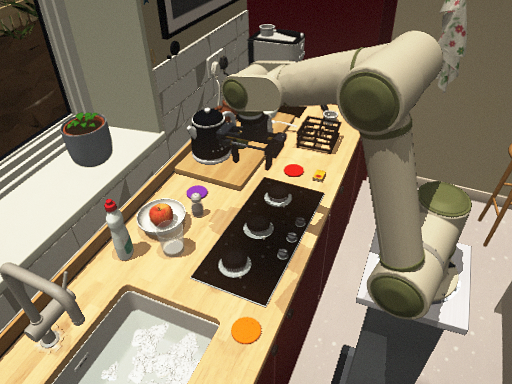

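View pics/wrist0.png

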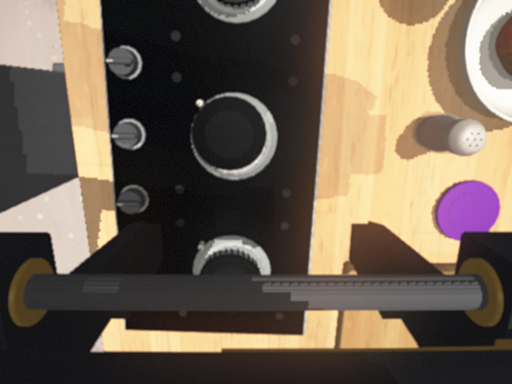

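The scene and side views show the hob with three burners. In the wrist view the middle cap at (233,133) sits off-centre to image left, with a rim crescent visible at right. I'll look straight down at each end as well, with the fingers closed.

Emit:
carry_out --motion '[0.1, 0, -0.1, 0, 0, 0, 0, 0.25, 0, -0.2, 0, 0, 0, 0, 0.4, 0, -0.3, 0, 0, 0, 0, 0.5, 0, -0.3, 0, 0, 0, 0, 0.5, 0, -0.3, 0, 0, 0, 0, 0.5, 0, -0.3, 0, 0, 0, 0, 0.5, 0, -0.3, 0, 0, 0, 0]'

```text
time: 0.85
ee_pos: [0.525, 0.1492, 0.3362]
orientation: [-0.0, 0.707, 0.707, -0.0]
wrist_force: [0.1, -0.3, -1.2]
gripper_width: 0.39
grip_force: 0.0
```

```bash
cat > snap.py <<'E'
from plant import env, camera
import cv2,pickle,sys
o=env.observe();c=camera("wrist");n=sys.argv[1]
pickle.dump((o,c),open(n+".pkl","wb"))
cv2.imwrite(f"pics/{n}.png",cv2.resize(cv2.cvtColor(c["pixels"],cv2.COLOR_RGB2BGR),(768,576),interpolation=cv2.INTER_CUBIC))
print(o["time"],o["ee_pos"],o["orientation"],o["wrist_force"],o["gripper_width"])
E
python3 snap.py w1
```

```text
0.85 [0.52499561 0.14917854 0.33615388] [-2.91825273e-04  7.07415796e-01  7.06797399e-01 -4.93591856e-04] [ 0.05522815 -0.25969685 -1.21395814] 0.3900651558120947
```

Emit:
carry_out --motion '[-0.1, 0, 0, 0, 0, 0, 0, -0.25, 0, 0, 0, 0, 0, 0, -0.4, 0, 0, 0, 0, 0, 0, -0.5, 0, 0, 0, 0, 0, 0, -0.55, 0, 0, 0, 0, 0, 0, -0.55, 0, 0, 0, 0, 0, 0, -0.55, 0, 0, 0, 0, 0, 0]'

```text
time: 1.6
ee_pos: [0.525, -0.0144, 0.3367]
orientation: [-0.0, 0.707, 0.707, 0.0]
wrist_force: [-0.5, -0.1, -0.1]
gripper_width: 0.005
grip_force: 0.0
```

```bash
python3 snap.py w2
```

```text
1.6 [ 0.52499734 -0.0144316   0.33665671] [-1.98061385e-04  7.07162170e-01  7.07051351e-01  1.12029130e-04] [-0.545729   -0.12383111 -0.1401113 ] 0.005312962157795198
```

View pics/w1.png

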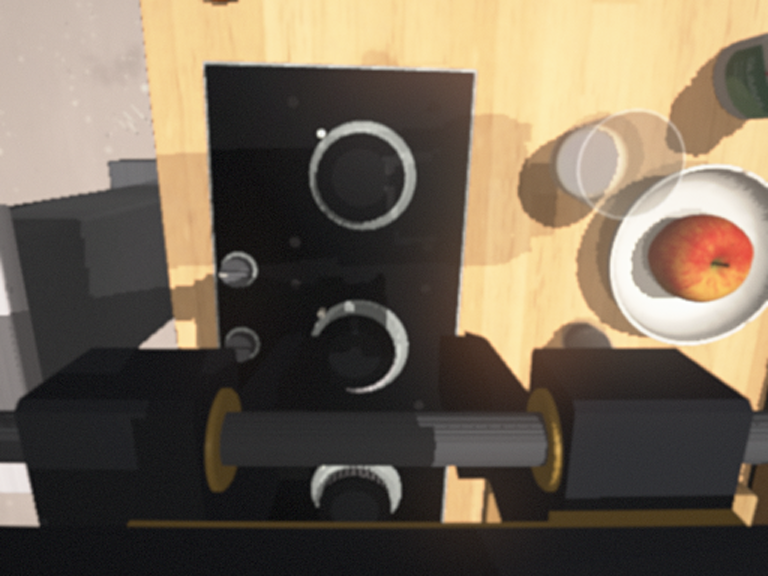

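View pics/w2.png

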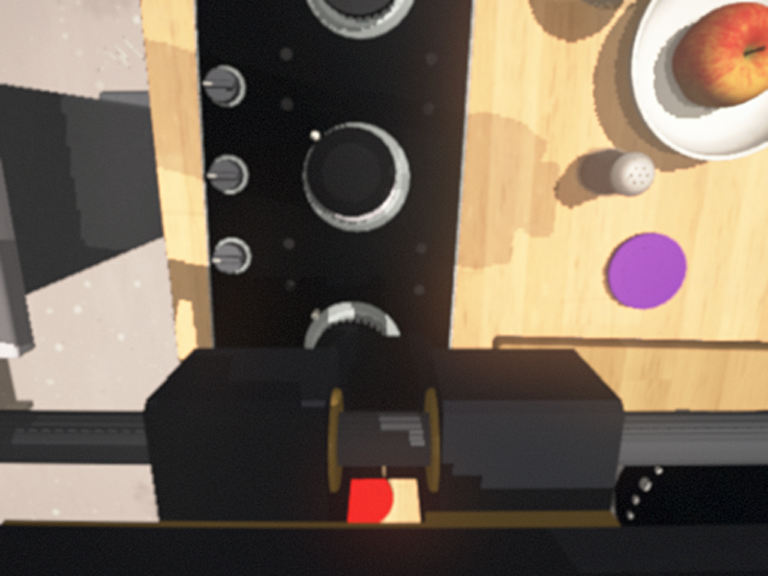

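```bash
cat > g.py <<'E'
import pickle,numpy as np,cv2
from scipy.spatial.transform import Rotation as R
def ray(n,u,v):
    o,c=pickle.load(open(n+".pkl","rb"));K=c["camera_matrix"]
    p=cv2.undistortPoints(np.array([[[u,v]]],float),K,np.array([c["k1"],0,0,0.]))[0,0]
    T=c["tool_from_camera"];q=o["orientation"];Rt=R.from_quat(q,scalar_first=True).as_matrix()
    return o["ee_pos"]+Rt@T[:3,3],Rt@T[:3,:3]@np.array([p[0],p[1],1])
def pl(n,u,v,z):
    c,d=ray(n,u,v);return c+d*(z-c[2])/d[2]
def tri(a,b):
    (c1,d1),(c2,d2)=ray(*a),ray(*b)
    s=np.linalg.lstsq(np.stack([d1,-d2],1),c2-c1,rcond=None)[0]
    return c1+s[0]*d1,c2+s[1]*d2
E
python3 - <<'E'
from g import *
np.set_printoptions(precision=4,suppress=True)
h=lambda n,u,v,z:pl(n,(u+.5)/1.5-.5,(v+.5)/1.5-.5,z)
print("corners",h("w1",206,65,.008),h("w1",474,72,.008))
print("left edge",h("w2",197,10,.008),h("w2",212,345,.008),"right",h("w2",471,10,.008),h("w2",450,345,.008))
print("pin",tri(("w1",321/1.5-.2,314/1.5-.2),("w2",315/1.5-.2,135/1.5-.2)))
print("foot left",h("w1",363,175,.012))
print("knobs",[h("w2",x,y,.03) for x,y in((227,87),(230,174),(234,257))])
_,c=pickle.load(open("w2.pkl","rb"));im=c["pixels"][70:165,190:290,::-1]
_,c=pickle.load(open("w1.pkl","rb"));im2=c["pixels"][70:165,190:290,::-1]
f=lambda i:cv2.resize(np.clip(i*1.0*2.2,0,255).astype("uint8"),None,fx=4,fy=4,interpolation=cv2.INTER_CUBIC)
cv2.imwrite("pics/crop.png",np.hstack([f(im),f(im2)]))
E
```

```text
corners [0.3727 0.2804 0.008 ] [0.603  0.2742 0.008 ]
left edge [0.3688 0.1603 0.008 ] [ 0.3559 -0.1411  0.008 ] right [0.5987 0.1598 0.008 ] [ 0.591  -0.1409  0.008 ]
pin (array([0.4658, 0.0584, 0.018 ]), array([0.466 , 0.0584, 0.0179]))
foot left [0.5068 0.1873 0.012 ]
knobs [array([0.396 , 0.0967, 0.03  ]), array([0.3933, 0.0259, 0.03  ]), array([ 0.3913, -0.0472,  0.03  ])]
```

View pics/crop.png

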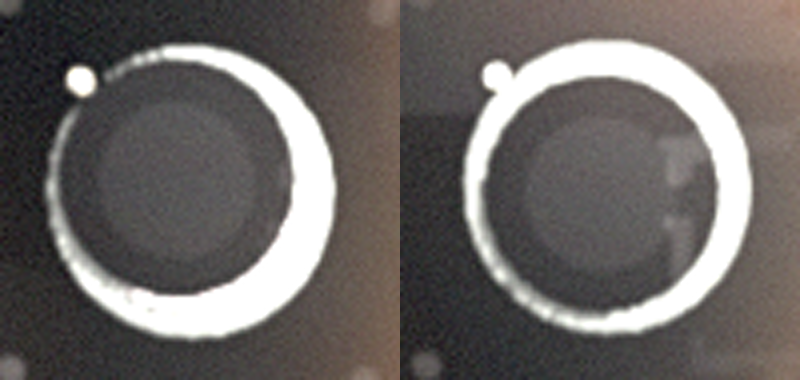

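Run:
```python
from g import *
np.set_printoptions(precision=4,suppress=True)
h=lambda n,u,v,z:pl(n,190+(u+.5)/4-.5,70+(v+.5)/4-.5,z)
for n,f,c in(("w2",(47,335,43,338),(58,293,60,296)),("w1",(64,352,38,333),(83,318,78,314))):
    for e,z in((f,.010),(f,.014),(c,.040),(c,.0425)):
        a,b,t,bo=e;m=(a+b)/2;k=(t+bo)/2
        P=[h(n,a,k,z),h(n,b,k,z),h(n,m,t,z),h(n,m,bo,z)]
        print(n,z,"centre",(P[0]+P[1])[0]/2,(P[2]+P[3])[1]/2,"dia",P[1][0]-P[0][0],P[2][1]-P[3][1])
```

```text
w2 0.01 centre 0.5009600730564268 0.02144275592164997 dia 0.0971183657321203 0.09791395148707202
w2 0.014 centre 0.501171566401055 0.02169840100700787 dia 0.09627991471381858 0.09706863194620652
w2 0.04 centre 0.4977249187329667 0.027670695988475418 dia 0.07394774439724572 0.07291128128706234
w2 0.0425 centre 0.49788491825651404 0.02780560470431475 dia 0.0735211124121456 0.07249062904235574
w1 0.01 centre 0.5064336614002667 0.18651752986039927 dia 0.09691893825807102 0.09763289530448407
w1 0.014 centre 0.506599669789469 0.18676168261546303 dia 0.09608121334023578 0.09678899925416645
w1 0.04 centre 0.5052837902177597 0.18552434728899614 dia 0.07409500109975031 0.07329290596099855
w1 0.0425 centre 0.5054013803054921 0.18569325809161713 dia 0.07366697562031121 0.07286951395414495
```

Left crop: the middle burner's foot is centred at crop pixel (191,190) and its cap at (176,178). That puts the burner at (0.501, 0.0215) and its cap shifted about 7 mm, mostly +y and a little −x. The left cap (right crop) is concentric. Next I'll test the suspicion by pressing, with the tool turned about 22° so its x-axis lies along the shift.

Emit:
carry_out --motion '[0.03, -0.02, 0.1, 0, 0, -0.05, 0, 0.07, -0.04, 0.25, 0, 0, -0.12, 0, 0.11, -0.06, 0.4, 0, 0, -0.2, 0, 0.15, -0.08, 0.54, 0, 0, -0.28, 0, 0.19, -0.1, 0.67, 0, 0, -0.33, 0, 0.22, -0.12, 0.78, 0, 0, -0.367, 0, 0.237, -0.13, 0.86, 0, 0, -0.367, 0, 0.237, -0.13, 0.9, 0, 0, -0.367, 0, 0.237, -0.13, 0.92, 0, 0, -0.367, 0, 0.237, -0.13, 0.92, 0, 0, -0.367, 0, 0.237, -0.13, 0.92, 0, 0, -0.367, 0]'

```text
time: 2.75
ee_pos: [0.4868, 0.056, 0.0617]
orientation: [0.001, 0.559, 0.829, 0.0]
wrist_force: [0.2, -0.2, -0.3]
gripper_width: 0.003
grip_force: 0.0
```

Emit:
carry_out --motion '[0, 0, 0.003, 0, 0, 0, 0, 0, 0, 0.006, 0, 0, 0, 0, 0, 0, 0.009, 0, 0, 0, 0, 0, 0, 0.012, 0, 0, 0, 0, 0, 0, 0.015, 0, 0, 0, 0, 0, 0, 0.017, 0, 0, 0, 0, 0, 0, 0.019, 0, 0, 0, 0, 0, 0, 0.021, 0, 0, 0, 0, 0, 0, 0.023, 0, 0, 0, 0, 0, 0, 0.023, 0, 0, 0, 0]'

```text
time: 3.75
ee_pos: [0.486, 0.0561, 0.0537]
orientation: [-0.0, 0.559, 0.829, -0.0]
wrist_force: [0.4, -0.2, -0.7]
gripper_width: 0.005
grip_force: 0.0
```

Emit:
carry_out --motion '[0, 0, 0.0017, 0, 0, 0, 0, 0, 0, 0.0033, 0, 0, 0, 0, 0, 0, 0.0033, 0, 0, 0, 0]'

```text
time: 4.05
ee_pos: [0.486, 0.0561, 0.0528]
orientation: [-0.0, 0.559, 0.829, 0.0]
wrist_force: [-0.8, 0.6, 1.0]
gripper_width: 0.006
grip_force: 0.3
```

Emit:
carry_out --motion '[0, 0, 0.0017, 0, 0, 0, 0, 0, 0, 0.0033, 0, 0, 0, 0, 0, 0, 0.0033, 0, 0, 0, 0]'

```text
time: 4.35
ee_pos: [0.486, 0.0561, 0.0518]
orientation: [-0.0, 0.559, 0.829, 0.0]
wrist_force: [-0.0, 1.6, 0.6]
gripper_width: 0.003
grip_force: 0.4
```

Emit:
carry_out --motion '[0, 0, 0.0017, 0, 0, 0, 0, 0, 0, 0.0033, 0, 0, 0, 0, 0, 0, 0.0033, 0, 0, 0, 0]'

```text
time: 4.65
ee_pos: [0.486, 0.0562, 0.0514]
orientation: [0.0, 0.559, 0.829, 0.0]
wrist_force: [-3.2, 1.2, 9.1]
gripper_width: 0.005
grip_force: 4.0
```

The cap gave way at about 1 N near z=0.053, then went rigid about 1.5 mm lower, so it tips. I'll press the opposite side to compare.

Emit:
carry_out --motion '[0, 0, -0.01, 0, 0, 0, 0, 0, 0, -0.03, 0, 0, 0, 0, -0.03, 0, -0.03, 0, 0, 0, 0, -0.1, 0, -0.03, 0, 0, 0, 0, -0.17, 0, -0.03, 0, 0, 0, 0, -0.207, 0, -0.025, 0, 0, 0, 0, -0.207, 0, -0.015, 0, 0, 0, 0, -0.207, 0, -0.008, 0, 0, 0, 0, -0.207, 0, -0.004, 0, 0, 0, 0, -0.207, 0, -0.002, 0, 0, 0, 0, -0.207, 0, 0, 0, 0, 0, 0, -0.207, 0, 0.002, 0, 0, 0, 0, -0.207, 0, 0.002, 0, 0, 0, 0]'

```text
time: 5.95
ee_pos: [0.5093, -0.0014, 0.0502]
orientation: [-0.0, 0.559, 0.829, -0.0]
wrist_force: [-0.1, -0.3, -0.4]
gripper_width: 0.006
grip_force: 0.0
```

Emit:
carry_out --motion '[0, 0, 0.0017, 0, 0, 0, 0, 0, 0, 0.0033, 0, 0, 0, 0, 0, 0, 0.0033, 0, 0, 0, 0]'

```text
time: 6.25
ee_pos: [0.5093, -0.0015, 0.0492]
orientation: [-0.0, 0.559, 0.829, 0.0]
wrist_force: [0.5, 0.9, 0.2]
gripper_width: 0.005
grip_force: 0.2
```

Emit:
carry_out --motion '[0, 0, 0.001, 0, 0, 0, 0, 0, 0, 0.002, 0, 0, 0, 0, 0, 0, 0.002, 0, 0, 0, 0]'

```text
time: 6.55
ee_pos: [0.5094, -0.0015, 0.049]
orientation: [0.0, 0.559, 0.829, 0.0]
wrist_force: [-1.9, -0.1, 5.9]
gripper_width: 0.007
grip_force: 2.7
```

Emit:
carry_out --motion '[0, 0, 0.001, 0, 0, 0, 0, 0, 0, 0.002, 0, 0, 0, 0, 0, 0, 0.002, 0, 0, 0, 0]'

```text
time: 6.85
ee_pos: [0.5094, -0.0015, 0.0489]
orientation: [0.0, 0.559, 0.829, 0.0]
wrist_force: [-3.9, 1.7, 11.6]
gripper_width: 0.003
grip_force: 5.4
```

Low side is rigid at 0.049, so the middle cap is the one that rocks, high on its +y side. I'll go outside the high edge, lower beside it, then push inwards.

Emit:
carry_out --motion '[0, 0, -0.01, 0, 0, 0, 0, 0, 0, -0.04, 0, 0, 0, 0, 0.03, 0, -0.05, 0, 0, 0, 0, 0.1, 0, -0.05, 0, 0, 0, 0, 0.18, 0, -0.05, 0, 0, 0, 0, 0.25, 0, -0.05, 0, 0, 0, 0, 0.285, 0, -0.05, 0, 0, 0, 0, 0.285, 0, -0.04, 0, 0, 0, 0, 0.285, 0, -0.025, 0, 0, 0, 0, 0.285, 0, -0.012, 0, 0, 0, 0, 0.285, 0, -0.005, 0, 0, 0, 0, 0.285, 0, 0.001, 0, 0, 0, 0, 0.285, 0, 0.005, 0, 0, 0, 0, 0.285, 0, 0.0075, 0, 0, 0, 0, 0.285, 0, 0.0075, 0, 0, 0, 0]'

```text
time: 8.35
ee_pos: [0.4773, 0.0777, 0.0458]
orientation: [-0.0, 0.559, 0.829, 0.0]
wrist_force: [-0.4, -0.1, 0.8]
gripper_width: 0.006
grip_force: 0.0
```

```bash
python3 snap.py w3
python3 - <<'E'
from plant import camera
import cv2
for n,(x0,y0) in (("side",(190,190)),("scene",(150,150))):
    c=camera(n)["pixels"][y0:y0+75,x0:x0+100,::-1]
    cv2.imwrite(f"pics/{n}3.png",cv2.resize(c,None,fx=6,fy=6,interpolation=cv2.INTER_CUBIC))
E
```

```text
8.35 [0.47725299 0.07772725 0.04577935] [-1.02578462e-05  5.59080106e-01  8.29113644e-01  5.93063562e-08] [-0.41284745 -0.0884575   0.75486126] 0.005639323730659296
```

View pics/side3.png

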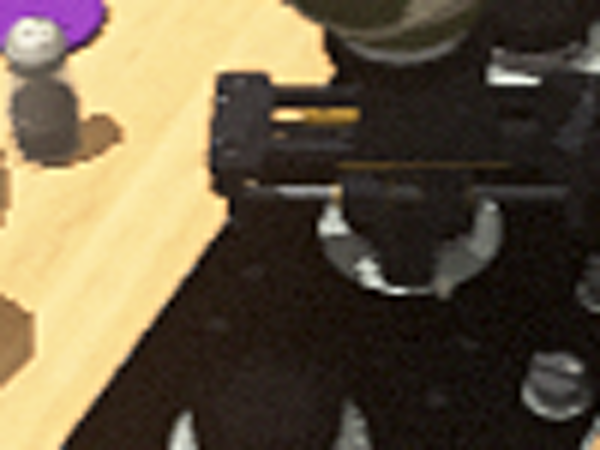

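The crop shows the fingers standing beside the middle burner at (410,270), clear of the other things. Now the push.

Emit:
carry_out --motion '[-0.004, 0, 0, 0, 0, 0, 0, -0.008, 0, 0, 0, 0, 0, 0, -0.012, 0, 0, 0, 0, 0, 0, -0.015, 0, 0, 0, 0, 0, 0, -0.018, 0, 0, 0, 0, 0, 0, -0.021, 0, 0, 0, 0, 0, 0, -0.021, 0, 0, 0, 0, 0, 0]'

```text
time: 9.2
ee_pos: [0.4796, 0.0719, 0.0458]
orientation: [-0.0, 0.559, 0.829, 0.0]
wrist_force: [-0.6, 0.7, -0.1]
gripper_width: 0.005
grip_force: 0.2
```

Emit:
carry_out --motion '[-0.002, 0, 0, 0, 0, 0, 0, -0.004, 0, 0, 0, 0, 0, 0, -0.006, 0, 0, 0, 0, 0, 0, -0.008, 0, 0, 0, 0, 0, 0, -0.008, 0, 0, 0, 0, 0, 0]'

```text
time: 9.7
ee_pos: [0.4805, 0.0696, 0.0458]
orientation: [0.0, 0.559, 0.829, -0.0]
wrist_force: [-0.5, 1.3, 0.3]
gripper_width: 0.007
grip_force: 0.2
```

Emit:
carry_out --motion '[-0.002, 0, 0, 0, 0, 0, 0, -0.004, 0, 0, 0, 0, 0, 0, -0.006, 0, 0, 0, 0, 0, 0, -0.006, 0, 0, 0, 0, 0, 0]'

```text
time: 10.1
ee_pos: [0.4812, 0.068, 0.0458]
orientation: [0.0, 0.559, 0.829, -0.0]
wrist_force: [-0.6, 0.5, -1.4]
gripper_width: 0.003
grip_force: 0.2
```

Emit:
carry_out --motion '[-0.002, 0, 0, 0, 0, 0, 0, -0.004, 0, 0, 0, 0, 0, 0, -0.004, 0, 0, 0, 0, 0, 0]'

```text
time: 10.4
ee_pos: [0.4816, 0.0669, 0.0458]
orientation: [0.0, 0.559, 0.829, 0.0]
wrist_force: [-0.8, 0.5, -0.7]
gripper_width: 0.006
grip_force: 0.4
```

Emit:
carry_out --motion '[-0.002, 0, 0, 0, 0, 0, 0, -0.004, 0, 0, 0, 0, 0, 0, -0.004, 0, 0, 0, 0, 0, 0]'

```text
time: 10.7
ee_pos: [0.4821, 0.0658, 0.0458]
orientation: [0.0, 0.559, 0.829, -0.0]
wrist_force: [-0.1, 0.4, -0.6]
gripper_width: 0.006
grip_force: 0.4
```

Emit:
carry_out --motion '[-0.002, 0, 0, 0, 0, 0, 0, -0.004, 0, 0, 0, 0, 0, 0, -0.004, 0, 0, 0, 0, 0, 0]'

```text
time: 11.0
ee_pos: [0.4826, 0.0646, 0.0458]
orientation: [0.0, 0.559, 0.829, 0.0]
wrist_force: [0.4, 0.7, 0.1]
gripper_width: 0.003
grip_force: 0.4
```

Emit:
carry_out --motion '[-0.002, 0, 0, 0, 0, 0, 0, -0.004, 0, 0, 0, 0, 0, 0, -0.004, 0, 0, 0, 0, 0, 0]'

```text
time: 11.3
ee_pos: [0.483, 0.0635, 0.0458]
orientation: [0.0, 0.559, 0.829, -0.0]
wrist_force: [-1.4, 1.1, -0.3]
gripper_width: 0.004
grip_force: 0.4
```

Run:
```python
from plant import env
for i in range(1):
    o=env.observe();print(o["ee_pos"],o["wrist_force"],o["moment"])
```

```text
[0.48300137 0.06351197 0.04582081] [-1.38454194  1.12752301 -0.27094856] [ 0.12991041  0.07393224 -0.00534756]
```

Emit:
carry_out --motion '[0.01, 0, 0, 0, 0, 0, 0, 0.025, 0, 0, 0, 0, 0, 0, 0.03, 0, -0.05, 0, 0, 0, 0, 0.03, 0, -0.17, 0, 0, 0, 0, 0, 0, -0.32, 0, 0, 0, 0, -0.07, 0, -0.47, 0, 0, 0, 0, -0.15, 0, -0.61, 0, 0, 0, 0, -0.22, 0, -0.73, 0, 0, 0, 0, -0.26, 0, -0.75, 0, 0, 0, 0, -0.26, 0, -0.75, 0, 0, 0, 0, -0.26, 0, -0.75, 0, 0, 0, 0]'

```text
time: 12.4
ee_pos: [0.5116, -0.0081, 0.2692]
orientation: [-0.001, 0.559, 0.829, -0.0]
wrist_force: [-1.1, -0.2, -0.6]
gripper_width: 0.005
grip_force: 0.0
```

```bash
python3 snap.py w4
python3 - <<'E'
from g import *
o,c=pickle.load(open("w4.pkl","rb"));K=c["camera_matrix"];T=c["tool_from_camera"];Rt=R.from_quat(o["orientation"],scalar_first=True).as_matrix()
p=T[:3,:3].T@(Rt.T@(np.array([.501,.0215,.03])-o["ee_pos"])-T[:3,3])
u=(K@(p/p[2]))[:2];print(u)
x,y=np.maximum((u-[65,45]).astype(int),0)
im=c["pixels"][y:y+95,x:x+130,::-1];print(x,y)
cv2.imwrite("pics/crop4.png",cv2.resize(np.clip(im*2.2,0,255).astype("uint8"),None,fx=6,fy=6,interpolation=cv2.INTER_CUBIC))
E
```

```text
12.4 [ 0.51155548 -0.00810801  0.26919616] [-1.33386563e-03  5.59033551e-01  8.29143862e-01 -4.07948483e-04] [-1.07709593 -0.19094534 -0.57242483] 0.005367960436615907
[257.0923587 127.642653 ]
192 82
```

View pics/crop4.png

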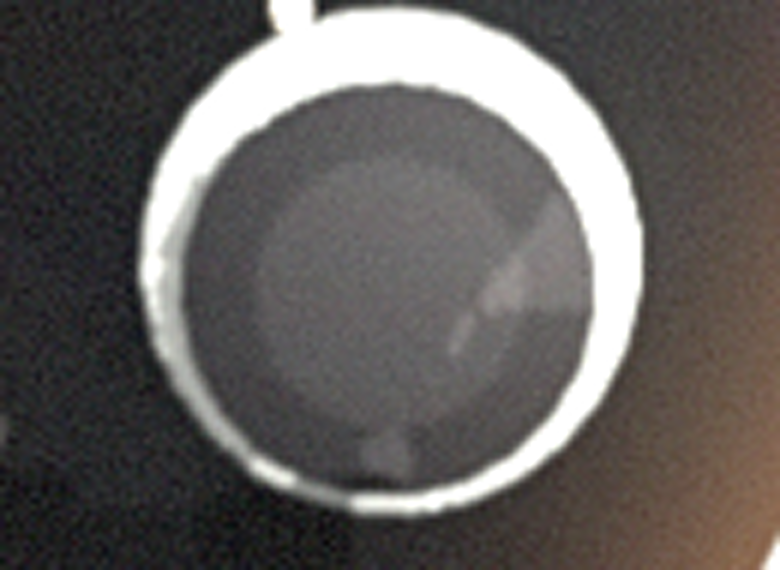

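The middle burner's foot now spans (138–643, 6–517) and its cap (183–594, 82–493). The cap is nearly centred sideways and has come past centre towards −y.

Run:
```python
from g import *
np.set_printoptions(precision=4,suppress=True)
h=lambda u,v,z:pl("w4",192+(u+.5)/6-.5,82+(v+.5)/6-.5,z)
u=np.array([-.375,.927]);v=np.array([.927,.375]);C=[]
for e,z in(((138,643,6,517),.010),((183,594,82,493),.040)):
    a,b,t,bo=e;m=(a+b)/2;k=(t+bo)/2
    P=[h(a,k,z),h(b,k,z),h(m,t,z),h(m,bo,z)]
    c=np.array([((P[0]+P[1])/2)[:2]@v,((P[2]+P[3])/2)[:2]@u]);C.append(c)
    print(c, c[0]*v+c[1]*u,np.linalg.norm(P[1]-P[0]),np.linalg.norm(P[2]-P[3]))
print("offset v,u",C[1]-C[0])
```

```text
[ 0.472  -0.1683] [0.5007 0.021 ] 0.0975594869371797 0.09773363883016709
[ 0.4716 -0.1699] [0.5009 0.0194] 0.0736086022551592 0.07307292079617272
offset v,u [-0.0004 -0.0015]
```

Offset is 1.5 mm, inside the 2 mm play. I'll confirm by pressing the formerly high side (a seated top should meet at TCP z of about 0.0485) and then the opposite side.

Emit:
carry_out --motion '[0.03, 0, 0.08, 0, 0, 0, 0, 0.08, 0, 0.2, 0, 0, 0, 0, 0.13, 0, 0.34, 0, 0, 0, 0, 0.18, 0, 0.48, 0, 0, 0, 0, 0.205, 0, 0.6, 0, 0, 0, 0, 0.205, 0, 0.67, 0, 0, 0, 0, 0.205, 0, 0.7, 0, 0, 0, 0, 0.205, 0, 0.714, 0, 0, 0, 0, 0.205, 0, 0.718, 0, 0, 0, 0, 0.205, 0, 0.721, 0, 0, 0, 0, 0.205, 0, 0.724, 0, 0, 0, 0, 0.205, 0, 0.727, 0, 0, 0, 0, 0.205, 0, 0.729, 0, 0, 0, 0, 0.205, 0, 0.729, 0, 0, 0, 0]'

```text
time: 13.85
ee_pos: [0.4892, 0.0483, 0.0522]
orientation: [0.0, 0.559, 0.829, 0.0]
wrist_force: [0.0, 0.4, 0.8]
gripper_width: 0.006
grip_force: 0.0
```

Emit:
carry_out --motion '[0, 0, 0.0017, 0, 0, 0, 0, 0, 0, 0.0033, 0, 0, 0, 0, 0, 0, 0.0033, 0, 0, 0, 0]'

```text
time: 14.15
ee_pos: [0.4891, 0.0483, 0.0511]
orientation: [-0.0, 0.559, 0.829, -0.0]
wrist_force: [0.1, -1.0, 0.1]
gripper_width: 0.007
grip_force: 0.0
```

Emit:
carry_out --motion '[0, 0, 0.0017, 0, 0, 0, 0, 0, 0, 0.0033, 0, 0, 0, 0, 0, 0, 0.005, 0, 0, 0, 0, 0, 0, 0.005, 0, 0, 0, 0]'

```text
time: 14.55
ee_pos: [0.4891, 0.0483, 0.0495]
orientation: [-0.0, 0.559, 0.829, -0.0]
wrist_force: [-1.1, 0.1, 0.4]
gripper_width: 0.004
grip_force: 0.0
```

Emit:
carry_out --motion '[0, 0, 0.0015, 0, 0, 0, 0, 0, 0, 0.003, 0, 0, 0, 0, 0, 0, 0.003, 0, 0, 0, 0]'

```text
time: 14.85
ee_pos: [0.4891, 0.0483, 0.0486]
orientation: [-0.0, 0.559, 0.829, -0.0]
wrist_force: [0.2, -0.3, 0.7]
gripper_width: 0.004
grip_force: 0.0
```

Emit:
carry_out --motion '[0, 0, 0.001, 0, 0, 0, 0, 0, 0, 0.002, 0, 0, 0, 0, 0, 0, 0.002, 0, 0, 0, 0]'

```text
time: 15.15
ee_pos: [0.4892, 0.0483, 0.0484]
orientation: [0.0, 0.559, 0.829, 0.0]
wrist_force: [-0.9, 0.3, 5.2]
gripper_width: 0.003
grip_force: 2.5
```

Emit:
carry_out --motion '[0, 0, -0.01, 0, 0, 0, 0, 0, 0, -0.03, 0, 0, 0, 0, -0.04, 0, -0.03, 0, 0, 0, 0, -0.11, 0, -0.03, 0, 0, 0, 0, -0.17, 0, -0.03, 0, 0, 0, 0, -0.2, 0, -0.025, 0, 0, 0, 0, -0.2, 0, -0.015, 0, 0, 0, 0, -0.2, 0, -0.012, 0, 0, 0, 0, -0.2, 0, -0.009, 0, 0, 0, 0, -0.2, 0, -0.006, 0, 0, 0, 0, -0.2, 0, -0.004, 0, 0, 0, 0, -0.2, 0, -0.003, 0, 0, 0, 0, -0.2, 0, -0.003, 0, 0, 0, 0]'

```text
time: 16.45
ee_pos: [0.5117, -0.0072, 0.049]
orientation: [0.0, 0.559, 0.829, 0.0]
wrist_force: [-0.1, -0.3, 0.3]
gripper_width: 0.004
grip_force: 0.0
```

Emit:
carry_out --motion '[0, 0, 0.001, 0, 0, 0, 0, 0, 0, 0.002, 0, 0, 0, 0, 0, 0, 0.002, 0, 0, 0, 0]'

```text
time: 16.75
ee_pos: [0.5117, -0.0073, 0.0484]
orientation: [0.0, 0.559, 0.829, 0.0]
wrist_force: [-0.5, -0.2, 0.5]
gripper_width: 0.004
grip_force: 0.3
```

Emit:
carry_out --motion '[0, 0, 0.001, 0, 0, 0, 0, 0, 0, 0.002, 0, 0, 0, 0, 0, 0, 0.002, 0, 0, 0, 0]'

```text
time: 17.05
ee_pos: [0.5117, -0.0073, 0.0484]
orientation: [0.0, 0.559, 0.829, -0.0]
wrist_force: [-2.3, 0.5, 7.9]
gripper_width: 0.008
grip_force: 4.0
```

Both sides are rigid at the same height (0.0484), so the cap lies flat in its seat. I'll retreat and hand in.

Emit:
carry_out --motion '[0, 0, -0.02, 0, 0, 0, 0, 0, 0, -0.08, 0, 0, 0, 0, 0, 0, -0.2, 0, 0, 0, 0, 0, 0, -0.33, 0, 0, 0, 0, 0, 0, -0.4, 0, 0, 0, 0, 0, 0, -0.4, 0, 0, 0, 0, 0, 0, -0.4, 0, 0, 0, 0]'

```text
time: 17.75
ee_pos: [0.5114, -0.0073, 0.1674]
orientation: [-0.0, 0.559, 0.829, -0.0]
wrist_force: [0.3, 0.7, 0.6]
gripper_width: 0.007
grip_force: 0.0
```

```bash
python3 -c "
from plant import env
print(env.observe()['ee_pos'],env.sign_off())"
```

```text
the job is handed in; nothing more can be done
[ 0.5113877  -0.00726913  0.16737397] None
```

The middle cap was the one that rocked; I nudged it into its burner, it now presses rigid and level on two opposite sides, and the job is handed in at 17.75 s; I did not press the two outer caps, since the images pointed to the middle one first.

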